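# Chuck the spatula into the kitchen mixer

### The arm

A 7-joint arm with a two-finger parallel gripper is mounted at the origin on the work surface. World frame = base frame: x ahead of the robot, y to its left, z up, the work surface at z = 0. Lengths are in mm, angles in rad, forces in N, time in s.
With the tool pointing down it reaches from about 400 to 925 mm from the base axis. Payload 4.1 kg.
Tool frame: the origin (TCP) lies midway between the tips of the shut fingers; the grasp point (between the pads) lies 19 mm behind it; z points along the fingers, y is the line along which they close (so a half turn about z gives the same grasp; the last joint's range is limited). The gripper opens to 85 mm and grips with 20 to 120 N. Pads are 22 mm wide; open, the fingers measure 114 mm over their backs; the gripper's body (76 mm by 85 mm) begins 54 mm behind the grasp point. The pads swing forward as they close: fully open they stand 13 mm farther back than shut.
Start: joints at [1.072, 0.398, 0.045, 1.537, -0.019, 1.207, -0.051], TCP at [253.041, -598.76, 231.347] pointing down, gripper open.
Joint ranges: [-2.82, 2.82], [-0.49, 2.23], [-1.37, 1.46], [0, 2.46], [-1.36, 4.5], [0.23, 2], [-2.94, 2.94]. Speed limits (rad/s): [2.57, 2.57, 3.14, 3.14, 3.14, 3.14, 3.14].

### API

Orientations are given as a unit quaternion [w, x, y, z].
In Python, from cell import r, viewer, order gives the robot as it stands.
- The arm moves only by the tool apply_moves, never from a script. Its argument "rows" is one flat list of numbers, 5 for each row, row after row: the gripper command: -1 is shut, 1 is fully open, values between are in proportion, then the shift along the tool's x, y, z in cm, then the turn about the tool's z in degrees. In form: [gripper, tx, ty, tz, yaw, gripper, tx, ty, tz, yaw, ...]. A call has 1 to 10 rows; each row is the pose to reach, as a shift and turn from the pose commanded when the call began, along the tool's axes at that moment; what a row does not reach only later rows make up. A row lasts 1/8 s, in which the tool goes at most 62.5 mm and 10.7 degrees, less where a joint would pass 70% of its speed; a pose out of reach is approached as far as the arm can. A call with a gripper value outside its range is refused whole. The fingers move at their own pace and stop on an object; "grip_force" is the grip in N (left out, the last holds). Time passes only in rows, so rows that repeat a pose let the fingers close. It gives the time, the measured TCP pose, the force, the opening and the grip force at its end, in the units of the state.
- r.read_state(): the state, without advancing time (a new reading comes with each control period).
- viewer.read_camera(name): name is "side" or "top" or "wrist"; returns the picture (480x640x3 uint8, red, green, blue); there is no depth.
- viewer.camera_info(name): a dict with "intrinsics" (3x3 intrinsics, pixels), "world_from_camera" (4x4, takes a point from camera to world coordinates). Camera axes: x right, y up, looking along -z (the intrinsics and any distortion apply to the point x, -y, -z); pixel columns grow to the right and rows downward; lengths in mm; the calibration is good to about 2 mm. A picture is of the moment at which its call begins: read the wrist's pose just before it. camera_info takes no time and is no camera call; for the wrist camera it gives the pose at the moment of the call.
- order.job_done(): hands the job in; it is judged then, once.
The state is a dict: "time": time; "qpos": joint angles; "dq": joint speeds; "effort": joint torques, N m; "ee_pos": TCP position; "eef_rot": TCP orientation; "ft_force": force on the tool from outside, world axes, zero at the start; "wrist_torque": the same for the moment, N m; "grip_width": opening from 0.0 (shut) to 1.0 (fully open); "grip_force": force on a finger pad.
Only numpy, scipy, OpenCV 4.12 (cv2) and the standard library are available. Lean on these libraries where they do the work, as an engineer would, in place of code of your own. Each camera call takes 0.05 s, during which the arm holds its last target. There are 200 camera calls.

### The job

Slide the silicone spatula along its trough until its steel shank is fully home in the mixer's open chuck. Then turn the chuck's grey sleeve, re-gripping as needed, until the three jaws have closed and hold the shank firmly, and let go; leave the other kitchen things where they are.

Things in the scene. Friction and masses are not known exactly. Their poses are not given: they have to be found in the camera images.
- mixer: Cordless mixer lying level in a black stand fixed to the counter. Origin on the counter right under the middle of the chuck sleeve; z up. The chuck axis runs parallel to this body's y, 120 mm above the counter (x = 0); the mouth faces -y. White motor, 64 mm diameter, y = +24 to +166 mm. Base plate 90 (x) x 350 (y) x 14 mm. All y values given for chuck and trough are in this frame.
- trough (a point): Middle of the floor of the black trough in front of the mouth that carries the spatula level with the chuck axis: y = -80 to -165 mm, floor 110 mm above the counter, 26 mm wide inside, side walls only 4.5 mm high. Axes as the mixer's.
- chuck_floor (a point): Steel floor of the chuck bore, on the chuck axis at y = +20 mm, where the shank stops. Axes as the mixer's.
- sleeve (a joint): Turn of the grey ribbed chuck sleeve, rad; 0 to 0.8 at the start. 0 = jaws wide open, an orange rib then on top. It grows, and the jaws close (4 mm each per rad), as the sleeve turns positively about the mixer's +y: its top moves towards +x. It takes about 0.4 N m and stays where left; the jaws meet the shank at about 2.5 rad, then it stiffens: about 2.8 rad (0.9 N m) holds firmly; stop at 3.8.
- sleeve_mid (a point): Point on the chuck axis at the middle of the sleeve, 120 mm above the counter: the point to straddle when gripping the sleeve across its diameter. Axes as the mixer's. The sleeve is a round tube, 60 mm outer diameter (ribs 1 mm proud), 48 mm long (y = -24 to +24 mm), bore 44 mm. A gripper straddling it, opened to 75 mm or more, can swing round it freely.
- jaw_a: Top one of three steel jaws at the chuck mouth, 8 mm wide, 20 mm long (y = -34 to -14 mm). The jaws do not turn; they move only radially, together. The clear opening between them is 34 mm across at sleeve value 0. Origin on the chuck axis at sleeve value 0; it moves with the jaw.
- spatula: Loose spatula, 200 mm, about 130 g, level in the trough. Origin: shank's free end, on the long axis; it runs from there along its own -y: steel shank 14 mm round for 58 mm, wooden handle 22 wide, 20 mm high to 150 mm, flat red blade 50 wide, 6 mm thick to 200 mm. At the start the shank's end is at y = -10 to -35 mm; fully home at the chuck floor, y = +20 mm. Slides with 1 or 2 N.
- jaw_b: Second jaw, 120 degrees round the chuck axis from the top one.
- jaw_c: Third jaw, 120 degrees round the other way.
- blade_end (a point): Middle of the blade's far end edge, on the spatula's long axis, 200 mm from the shank's end: the place to push.
- bail_jar: Clear glass jar with bail clip lid, 90 mm diameter, 118 mm high, loose; origin under its centre. Not to be disturbed.
- mug: Blue mug, 80 mm diameter, 90 mm high, loose; origin under its centre. Not to be disturbed.
- spice_jar: Amber spice jar, 60 mm diameter, 110 mm high, loose; origin under its centre. Not to be disturbed.
- teaspoon: White plastic teaspoon, 140 mm long, lying loose on the counter. Not to be disturbed.
There are look-alikes about, which are no part of the job. What is shaped like the spatula but turquoise is not meant.

How it is judged:
By the outcome, as a careful person would: the job done as asked, in the order asked, and still so for the second after the job is handed in, with the robot touching nothing.
It also fails if it takes over 67 s, if anything falls off the work surface, if the arm or the gripper's body presses on something with over 40 N, if the wrist force passes 120 N, or if a joint passes its speed limit or range.

## Working session

There is one attempt and no reset: what is moved stays moved. The work goes in short steps, Python scripts to look and compute and a tool call to move; the robot and the scene stay as the last step left them, time stands still between calls to the robot, and variables do not carry over. Pictures are saved under pics/ and viewed, at most 10 in all, crops included, and the job is handed in when it is done.

Besides the shell and the picture viewer there is one more tool, called after ">>>" as name(argument=value, ...) on one line, values as JSON. apply_moves: Moves the arm, as the interface text tells. Its arguments: {"type":"object","properties":{"rows":{"type":"array","items":{"type":"number"}},"grip_force":{"type":"number"}},"required":["rows"]}

```bash
mkdir -p pics; ls
python3 - <<'E'
from cell import r,viewer
import cv2,numpy as np
s=r.read_state(); print(s)
for n in("side","top"):
    im=viewer.read_camera(n); cv2.imwrite(f"pics/{n}0.png",im[:,:,::-1])
    i=viewer.camera_info(n); print(n,{k:np.array(v).round(3).tolist() if not isinstance(v,str) else v for k,v in i.items()})
E
```

```text
pics
{'time': 0.0, 'qpos': array([ 1.07195227,  0.39916827,  0.0450342 ,  1.53794245, -0.01871087,
        1.20689718, -0.0506838 ]), 'dq': array([ 0.00036373, -0.00080148,  0.00063264, -0.00029717,  0.00054614,
        0.00251021,  0.00010722]), 'effort': array([-1.81695418e-04, -4.75121427e+01,  1.36446878e+00, -2.54217964e+01,
        1.16033060e-02,  9.35655087e-03,  1.21987122e-05]), 'ee_pos': array([ 252.79025535, -598.10744403,  230.25103246]), 'eef_rot': array([-9.62423183e-04,  9.80069363e-01,  1.98653091e-01, -2.59567393e-04]), 'ft_force': array([-0.51630429, -0.20193348,  0.15909958]), 'wrist_torque': array([0.03124942, 0.02215975, 0.00938072]), 'grip_force': 0.0, 'grip_width': 1.0027338269827049}
side {'intrinsics': [[448.117, 0.0, 323.933], [0.0, 448.117, 245.254], [0.0, 0.0, 1.0]], 'world_from_camera': [[-0.899, 0.229, -0.374, 39.157], [-0.439, -0.473, 0.764, 858.683], [-0.002, 0.851, 0.525, 686.836], [0.0, 0.0, 0.0, 1.0]]}
top {'intrinsics': [[466.928, 0.0, 320.214], [0.0, 466.928, 239.524], [0.0, 0.0, 1.0]], 'world_from_camera': [[-0.022, 0.99, -0.139, 294.092], [-1.0, -0.02, 0.015, 1.946], [0.013, 0.139, 0.99, 1244.073], [0.0, 0.0, 0.0, 1.0]]}
```

View pics/side0.png

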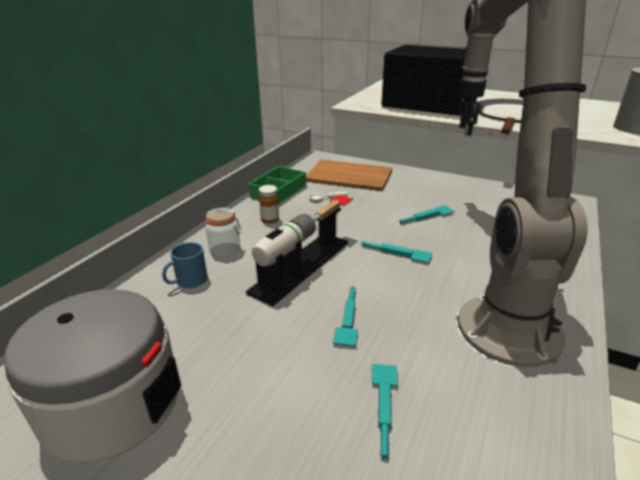

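View pics/top0.png

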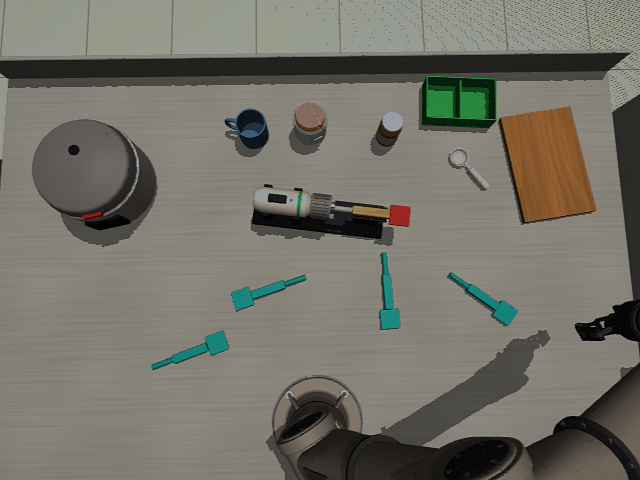

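The mixer lies mid-table with its mouth to world -y: sleeve at about (320,206) in top view, red blade at (400,216) and motor at (280,201). Jar, mug and spice jar are beyond it (+x), and the spoon is at (468,168).

```bash
cat > h.py <<'E'
from cell import r,viewer
import cv2,numpy as np
def ray(n,px,info=None):
    i=info or viewer.camera_info(n); K=np.array(i["intrinsics"]); T=np.array(i["world_from_camera"])
    d=np.linalg.inv(K)@np.r_[px,1.0]; d=T[:3,:3]@(d*[1,-1,-1]); return T[:3,3],d
def onz(n,px,z,info=None):
    o,d=ray(n,px,info); return o+d*(z-o[2])/d[2]
def blobs(mask,k=3):
    c,_=cv2.findContours(mask.astype(np.uint8),0,2); return sorted(c,key=cv2.contourArea)[::-1][:k]
E
python3 - <<'E'
from h import *
im=cv2.imread("pics/top0.png"); hsv=cv2.cvtColor(im,cv2.COLOR_BGR2HSV)
H,S,V=cv2.split(hsv); roi=np.zeros(H.shape,bool); roi[170:250,235:425]=1
def rep(name,m,z):
    for c in blobs(m&roi,2):
        if cv2.contourArea(c)<15: continue
        R=cv2.minAreaRect(c); b=cv2.boxPoints(R)
        print(name,cv2.contourArea(c),np.round(R[0],1),"ctr",onz("top",R[0],z).round(1)[:2],"corners",[onz("top",p,z).round(0)[:2].tolist() for p in b])
rep("red",((H<8)|(H>172))&(S>150)&(V>80),120)
rep("wood",(H>8)&(H<25)&(S>90)&(V>80),128)
rep("green",(H>45)&(H<85)&(S>90),120)
rep("motor",(V>130)&(S<60)&(np.arange(640)[None]<312),120)
cv2.imwrite("pics/c0.png",cv2.resize(im[175:250,240:425],None,fx=4.3,fy=4.3,interpolation=2))
E
```

```text
red 354.5 [399.1 215.2] ctr [ 508.2 -210.6] corners [[487.0, -183.0], [536.0, -190.0], [530.0, -239.0], [481.0, -231.0]]
wood 271.0 [370.8 211.2] ctr [ 517.9 -140.2] corners [[514.0, -93.0], [534.0, -96.0], [522.0, -187.0], [502.0, -184.0]]
green 46.5 [299.  204.4] ctr [540.   34.5] corners [[507.0, 42.0], [574.0, 36.0], [573.0, 27.0], [506.0, 33.0]]
motor 3792.5 [273.  209.5] ctr [528.4  98.5] corners [[630.0, 192.0], [627.0, 3.0], [429.0, 7.0], [433.0, 191.0]]
motor 126.0 [305.4 201.9] ctr [545.8  18.7] corners [[524.0, 33.0], [571.0, 27.0], [568.0, 4.0], [520.0, 11.0]]
```

View pics/c0.png

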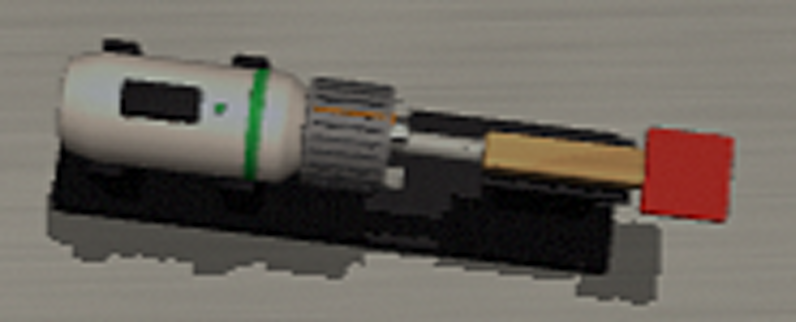

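Crop: sleeve centre is about crop (350,133), i.e. top (321.4,205.9). The orange rib is slightly to the +x side, so the sleeve is at about 0.2 rad. The shank runs left of the handle from crop x≈405 to 485. The axis is yawed about 7.5° from world y towards +x. Since only yaw is allowed, I'll push the spatula with shut fingers, then turn the sleeve with tangential strokes.

>>> apply_moves(rows=[-1,5,-2.8,0,-10,-1,10,-5.7,0,-20,-1,15,-8.5,0,-30,-1,20,-11.4,0,-40,-1,25,-14.2,0,-50,-1,30,-17,0,-59.6,-1,35.3,-20,0,-59.6,-1,35.3,-20,0,-59.6,-1,35.3,-20,0,-59.6,-1,35.3,-20,0,-59.6], grip_force=40)

```text
time: 1.35
ee_pos: [499.1, -278.9, 231.0]
eef_rot: [-0.0, 0.753, 0.658, -0.001]
ft_force: [-0.4, -0.1, -0.5]
grip_width: -0.002
grip_force: 0.0
```

Run:
```python
from h import *
from scipy.spatial.transform import Rotation as R
s=r.read_state(); q=s["eef_rot"]; print(s["time"],s["ee_pos"].round(1),s["ft_force"].round(1),s["grip_width"]); print(R.from_quat(q[[1,2,3,0]]).as_matrix().round(3))
i=viewer.camera_info("wrist");print(np.array(i["world_from_camera"]).round(2))
a=viewer.read_camera("wrist"); cv2.imwrite("pics/w1.png",a[:,:,::-1])
```

```text
1.35 [ 499.1 -278.9  231. ] [-0.4 -0.1 -0.5] -0.002131450287749068
[[ 0.133  0.991 -0.001]
 [ 0.991 -0.133 -0.001]
 [-0.001 -0.001 -1.   ]]
[[ 9.9000e-01  1.3000e-01  4.0000e-02  5.0982e+02]
 [-1.3000e-01  9.4000e-01  3.1000e-01 -1.9917e+02]
 [-0.0000e+00 -3.1000e-01  9.5000e-01  3.7354e+02]
 [ 0.0000e+00  0.0000e+00  0.0000e+00  1.0000e+00]]
```

View pics/w1.png

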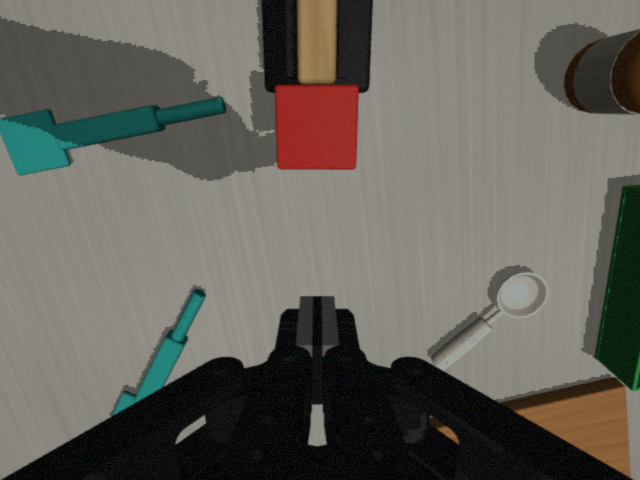

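The wrist view shows the blade squarely ahead. Its end edge runs (277,169)–(357,169), with the shut fingertips at (318,300).

Run:
```python
from h import *
for p in [(278,170),(357,169),(358,87),(276,87),(299,82),(336,82),(300,0),(338,0)]: print(p,onz("wrist",p,123 if p[1]>85 else 130).round(1))
print("sleeve top view",onz("top",(321.4,205.9),120).round(1))
```

```text
(278, 170) [ 480.9 -232.3  123. ]
(357, 169) [ 530.1 -238.2  123. ]
(358, 87) [ 535.6 -190.4  123. ]
(276, 87) [ 487.6 -184.   123. ]
(299, 82) [ 501.7 -183.5  130. ]
(336, 82) [ 522.7 -186.3  130. ]
(300, 0) [ 508.3 -142.8  130. ]
(338, 0) [ 528.6 -145.5  130. ]
sleeve top view [535.1 -20.3 120. ]
```

>>> apply_moves(rows=[-1,0,0,6,0,-1,0,0,12,0,-1,0,0,12.3,0,-1,1.5,0,12.3,0,-1,3,0,12.3,0,-1,4,0,12.3,0,-1,5,0,12.3,0,-1,5.6,0,12.3,0,-1,6.2,0,12.3,0,-1,6.2,0,12.3,0])

```text
time: 2.65
ee_pos: [508.4, -214.8, 108.1]
eef_rot: [-0.0, 0.752, 0.66, 0.0]
ft_force: [0.9, -0.2, 0.3]
grip_width: 0.003
grip_force: 0.0
```

>>> apply_moves(rows=[-1,0.3,0,0,0,-1,0.5,0,0,0,-1,0.5,0,0,0])

```text
time: 3.02
ee_pos: [509.0, -210.4, 108.2]
eef_rot: [-0.0, 0.752, 0.659, -0.0]
ft_force: [-0.5, -0.3, -1.0]
grip_width: 0.002
grip_force: 0.0
```

>>> apply_moves(rows=[-1,0.2,0,0,0,-1,0.4,0,0,0,-1,0.4,0,0,0])

```text
time: 3.4
ee_pos: [509.4, -207.5, 108.3]
eef_rot: [0.0, 0.752, 0.659, -0.0]
ft_force: [-0.3, -2.8, -0.3]
grip_width: 0.001
grip_force: 1.6
```

Run:
```python
from h import *
s=r.read_state(); print(s["ee_pos"].round(1),s["ft_force"].round(1))
for p in ["top","side","wrist"]:
    a=viewer.read_camera(p); cv2.imwrite(f"pics/{p}2.png",a[:,:,::-1])
t=cv2.imread("pics/top2.png")[175:250,240:425]; sd=cv2.imread("pics/side2.png")[180:310,240:380]; w=cv2.imread("pics/wrist2.png")
t=cv2.resize(t,(796,322),interpolation=2); b=np.hstack([cv2.resize(sd,(398,278),interpolation=2),cv2.resize(w,(398,278))])
cv2.imwrite("pics/m2.png",np.vstack([t,b]))
```

```text
[ 509.4 -207.5  108.3] [-0.3 -2.8 -0.3]
```

View pics/m2.png

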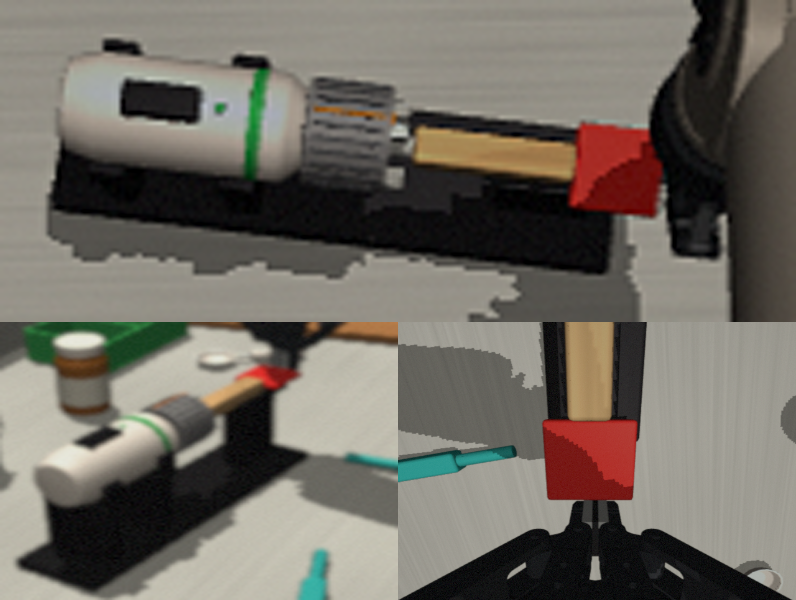

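The handle start is now at crop x≈415, about 13 mm from the sleeve mouth, which matches fully home. I'll confirm with a firmer push.

>>> apply_moves(rows=[-1,0.3,0,0,0,-1,0.5,0,0,0,-1,0.5,0,0,0])

```text
time: 3.92
ee_pos: [509.4, -207.4, 108.6]
eef_rot: [0.003, 0.753, 0.658, -0.002]
ft_force: [-0.5, -11.5, -0.3]
grip_width: -0.0
grip_force: 6.0
```

Force builds with no motion, so the spatula is home. Back off, lift, and go above the sleeve on its -x side.

>>> apply_moves(rows=[-1,-2,0,0,0,-1,-3,0,0,0,-1,-3,0,-5,0,-1,0,-1,-9,0,-1,6,-3,-9,0,-1,12,-3,-9,0,-1,18,-3,-8,0,-1,18.7,-3,-7,0,-1,18.7,-3,-6,0,-1,18.7,-3,-6,0])

```text
time: 5.18
ee_pos: [503.9, -14.2, 167.1]
eef_rot: [-0.001, 0.753, 0.658, -0.001]
ft_force: [0.4, 0.2, -0.8]
grip_width: -0.003
grip_force: 0.0
```

```bash
cat > look.py <<'E'
import sys
from h import *
n=sys.argv[1]
c=np.array([534,-18.5]); u=np.array([.131,.9914]); v=np.array([.9914,-.131])
def st():
    s=r.read_state(); d=s["ee_pos"][:2]-c; f=s["ft_force"]
    print("t",round(s["time"],2),"mixer x %.1f y %.1f z %.1f"%(d@v,d@u,s["ee_pos"][2]),"F mx %.1f my %.1f z %.1f"%(f[:2]@v,f[:2]@u,f[2]))
st()
for p in ("wrist","side","top"):
    a=viewer.read_camera(p)[:,:,::-1]; cv2.imwrite(f"pics/{p}{n}.png",a)
    H,S,V=cv2.split(cv2.cvtColor(np.ascontiguousarray(a),cv2.COLOR_BGR2HSV)); 
    m=(H>7)&(H<18)&(S>150)&(V>90)
    for k in blobs(m,4):
        if cv2.contourArea(k)>3: print(p,cv2.contourArea(k),[round(float(x)) for x in cv2.minAreaRect(k)[0]])
E
python3 look.py 3
```

```text
t 5.17 mixer x -30.4 y 0.3 z 167.1 F mx 0.4 my 0.2 z -0.8
wrist 262.0 [401, 295]
wrist 38.0 [397, 345]
side 1084.0 [356, 175]
side 36.5 [267, 199]
side 32.5 [220, 221]
side 27.0 [508, 124]
top 7360.5 [548, 164]
top 4.5 [308, 127]
```

View pics/wrist3.png

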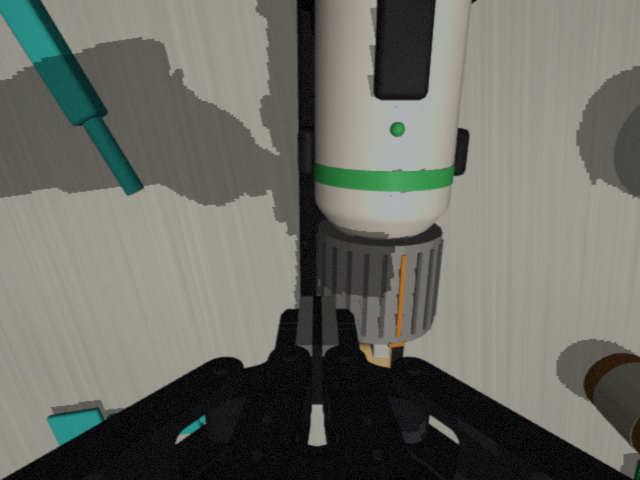

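The wrist view shows the sleeve at columns ~320–442, rows 235–335, with the orange rib at (401,295), near the top and slightly towards +x. The shut fingertips, at (318,297), are beside its -x flank. Start an arc stroke over the top.

>>> apply_moves(rows=[-1,0,0,1.2,0,-1,0,0,2.2,0,-1,0,0.8,3.2,0,-1,0,1.6,3.1,0,-1,0,2.2,2.9,0])

```text
time: 5.95
ee_pos: [505.9, -13.0, 137.3]
eef_rot: [-0.016, 0.752, 0.659, -0.019]
ft_force: [-50.4, 7.1, 39.9]
grip_width: -0.003
grip_force: 31.0
```

```bash
python3 look.py 4; python3 -c "
import cv2;cv2.imwrite('pics/w4.png',cv2.imread('pics/wrist4.png')[150:400,220:520])"
```

```text
t 5.95 mixer x -28.6 y 1.8 z 137.3 F mx -50.9 my 0.4 z 39.9
wrist 289.0 [401, 325]
side 1154.5 [355, 175]
side 37.5 [267, 199]
side 30.5 [220, 221]
top 7363.5 [548, 164]
top 4.5 [308, 127]
top 3.5 [323, 121]
```

View pics/w4.png

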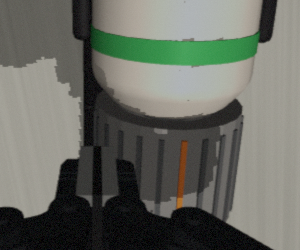

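The rib is at crop (181,170) and hasn't moved. Force on the tool is nearly radial (-51, +40), so I'll drive upward along the tangent.

>>> apply_moves(rows=[-1,0,0,-0.6,0,-1,0,0,-1.2,0,-1,0,0.2,-1.5,0])

```text
time: 6.48
ee_pos: [527.1, -15.4, 153.0]
eef_rot: [-0.001, 0.751, 0.66, -0.001]
ft_force: [0.8, 0.2, 0.5]
grip_width: -0.002
grip_force: 0.0
```

```bash
python3 look.py 5|grep -v top
```

```text
t 6.47 mixer x -7.2 y 2.2 z 153.0 F mx 0.7 my 0.3 z 0.5
wrist 131.0 [347, 290]
side 1287.5 [352, 174]
side 36.0 [267, 199]
side 33.0 [220, 221]
```

```bash
cat > rib.py <<'E'
from h import *
c=np.array([534,-18.5,120]); u=np.array([.131,.9914,0]); v=np.array([.9914,-.131,0]); w=np.array([0,0,1.])
def ang(n,px,info=None):
    o,d=ray(n,px,info); o=o-c; a=np.array([o@v,o@w]); b=np.array([d@v,d@w])
    A=b@b;B=2*a@b;C=a@a-31**2; D=B*B-4*A*C
    if D<0: return None
    t=(-B-D**.5)/2/A; p=o+d*t; return round(float(np.arctan2(p@v,p@w)),2),round(float(p@u),1)
def rib(n):
    info=viewer.camera_info(n); s=r.read_state(); a=np.ascontiguousarray(viewer.read_camera(n)[:,:,::-1])
    H,S,V=cv2.split(cv2.cvtColor(a,cv2.COLOR_BGR2HSV)); out=[]
    for k in blobs((H>5)&(H<20)&(S>130)&(V>70),8):
        if cv2.contourArea(k)<1: continue
        q=cv2.minAreaRect(k)[0]; g=ang(n,q,info)
        if g and abs(g[1])<26: out.append((g,cv2.contourArea(k)))
    return out,a
if __name__=="__main__":
    s=r.read_state(); d=s["ee_pos"]-c; f=s["ft_force"]
    print("t",round(s["time"],2),"mx %.1f my %.1f z %.1f"%(d@v,d@u,s["ee_pos"][2]),"F mx %.1f my %.1f z %.1f"%(f@v,f@u,f[2]))
    for n in("wrist","side","top"): print(n,rib(n)[0])
E
python3 rib.py
python3 - <<'E'
from rib import *
print("initial top",ang("top",(240+355/4.3,175+112/4.3)))
E
```

```text
t 6.62 mx -4.5 my 2.2 z 154.4 F mx 0.4 my -0.6 z -0.0
wrist [((0.16, 13.1), 155.0)]
side []
top []
initial top (0.23, -3.4)
```

No turn yet (0.16–0.23): the fingertip slipped over. Switching to straddling with open fingers and using the pad faces, with left pad strokes up and right pad strokes down.

>>> apply_moves(rows=[-1,0,0,-3,0,1,0,0,-6,0,1,-0.2,0.5,-6,0,1,-0.2,0.5,-6,0,1,-0.2,0.5,-6,0,1,-0.2,0.5,-6,0,1,-0.2,0.5,-6,0], grip_force=100)

```text
time: 7.65
ee_pos: [533.1, -18.1, 213.8]
eef_rot: [-0.0, 0.752, 0.659, -0.0]
ft_force: [-0.1, -0.2, 0.5]
grip_width: 1.003
grip_force: 0.0
```

```bash
python3 rib.py; python3 -c "
from h import *;print(r.read_state()['grip_width'])
cv2.imwrite('pics/w6.png',viewer.read_camera('wrist')[:,:,::-1])"
```

```text
t 7.65 mx -1.0 my 0.2 z 213.8 F mx -0.1 my -0.2 z 0.5
wrist [((0.16, 1.7), 177.5), ((0.16, -22.9), 33.5)]
side []
top []
1.0016383584849606
```

View pics/w6.png

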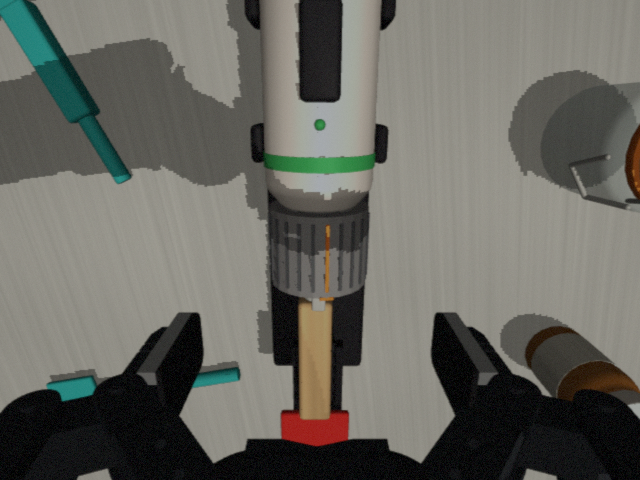

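The gripper is open and well centred over the sleeve at (319,250), rib at 0.16, with fingers clear on both sides. Lower now.

>>> apply_moves(rows=[1,0,0.1,5,0,1,0,0.1,10,0,1,0,0.1,12.5,0,1,0,0.1,12.5,0])

```text
time: 8.35
ee_pos: [532.6, -18.4, 87.5]
eef_rot: [-0.002, 0.752, 0.659, -0.002]
ft_force: [-0.3, -0.2, 0.8]
grip_width: 1.001
grip_force: 0.0
```

>>> apply_moves(rows=[1,0,1,0,0,1,0,2,0,0,1,0,2.4,0,0])

```text
time: 8.72
ee_pos: [546.3, -19.9, 88.3]
eef_rot: [-0.009, 0.752, 0.659, -0.011]
ft_force: [-29.6, 4.7, 15.9]
grip_width: 1.002
grip_force: 15.1
```

>>> apply_moves(rows=[1,0,0.2,-0.6,0,1,0,0.2,-1.2,0,1,0,0.2,-1.6,0])

```text
time: 9.1
ee_pos: [546.5, -20.9, 99.7]
eef_rot: [-0.01, 0.752, 0.659, -0.011]
ft_force: [-20.3, 3.5, -12.6]
grip_width: 0.995
grip_force: 9.8
```

```bash
python3 rib.py
```

```text
t 9.1 mx 12.7 my -0.7 z 99.7 F mx -20.6 my 0.8 z -12.6
wrist [((0.19, 5.4), 641.5)]
side []
top []
```

Friction coefficient is about 0.6, so I need more normal force. Try a down stroke on the +x side with about 50 N.

>>> apply_moves(rows=[1,0,-2.5,0,0,1,0,-4.5,0,0,1,0,-5.9,0,0,1,0,-5.9,0,0])

```text
time: 9.75
ee_pos: [520.5, -15.8, 112.1]
eef_rot: [0.014, 0.752, 0.659, 0.016]
ft_force: [30.3, -4.9, -12.3]
grip_width: 1.006
grip_force: 14.8
```

>>> apply_moves(rows=[1,0,0,0.6,0,1,0,0,1.2,0,1,0,0,1.8,0,1,0,0,1.8,0])

```text
time: 10.25
ee_pos: [522.5, -14.5, 97.2]
eef_rot: [0.014, 0.752, 0.659, 0.017]
ft_force: [20.4, -2.7, 8.9]
grip_width: 0.999
grip_force: 11.3
```

```bash
python3 rib.py
```

```text
t 10.25 mx -11.9 my 2.4 z 97.2 F mx 20.6 my 0.0 z 8.9
wrist [((0.08, 8.1), 572.0)]
side []
top []
```

>>> apply_moves(rows=[1,0,0,-1.6,0,1,0,-1,-1.6,0,1,0,-2,-1.6,0,1,0,-2.5,-1.6,0])

```text
time: 10.9
ee_pos: [517.2, -13.5, 117.8]
eef_rot: [0.028, 0.752, 0.658, 0.033]
ft_force: [74.5, -11.1, -29.6]
grip_width: 1.001
grip_force: 33.7
```

>>> apply_moves(rows=[1,0,0,0.7,0,1,0,0,1.4,0,1,0,0,2.0,0])

```text
time: 11.28
ee_pos: [522.3, -14.0, 105.1]
eef_rot: [0.032, 0.752, 0.657, 0.036]
ft_force: [46.1, -12.6, 26.3]
grip_width: 0.997
grip_force: 25.2
```

```bash
python3 rib.py
```

```text
t 11.28 mx -12.2 my 2.9 z 105.1 F mx 47.3 my -6.5 z 26.3
wrist [((0.38, 2.3), 650.5), ((0.4, -22.2), 40.5)]
side []
top []
```

It turned: 0.38. Continue down with the press kept.

>>> apply_moves(rows=[1,0,0,0.6,0,1,0,0,1.2,0,1,0,0,1.5,0])

```text
time: 11.8
ee_pos: [524.1, -14.1, 89.3]
eef_rot: [0.032, 0.752, 0.657, 0.037]
ft_force: [52.4, -12.1, 22.1]
grip_width: 0.996
grip_force: 27.7
```

```bash
python3 rib.py
```

```text
t 11.8 mx -10.4 my 3.1 z 89.3 F mx 53.5 my -5.2 z 22.1
wrist [((0.86, 7.6), 345.5)]
side []
top []
```

Good grip now: 0.86 rad, 53 N normal. Cross over to the left pad.

>>> apply_moves(rows=[1,0,2,-2.2,0,1,0,5,-2.2,0,1,0,8,-2.2,0,1,0,10,-2.2,0,1,0,11.4,-2.2,0,1,0,11.4,-2.2,0])

```text
time: 12.7
ee_pos: [543.5, -20.0, 78.7]
eef_rot: [-0.034, 0.75, 0.659, -0.038]
ft_force: [-80.5, 11.7, 22.3]
grip_width: 0.999
grip_force: 41.3
```

>>> apply_moves(rows=[1,0,0,-0.7,0,1,0,0,-1.4,0,1,0,0,-2.1,0,1,0,0,-2.6,0])

```text
time: 13.2
ee_pos: [546.2, -20.2, 100.2]
eef_rot: [-0.033, 0.75, 0.66, -0.035]
ft_force: [-66.3, 11.5, -10.3]
grip_width: 1.001
grip_force: 32.7
```

```bash
python3 rib.py
```

```text
t 13.2 mx 12.3 my -0.1 z 100.2 F mx -67.2 my 2.7 z -10.3
wrist [((0.97, 2.4), 589.0), ((0.99, -22.2), 42.5)]
side []
top []
```

>>> apply_moves(rows=[1,0,-0.4,-0.7,0,1,0,-0.4,-1.4,0])

```text
time: 13.6
ee_pos: [550.6, -20.8, 117.2]
eef_rot: [-0.027, 0.75, 0.66, -0.029]
ft_force: [-50.2, 7.9, 0.1]
grip_width: 1.001
grip_force: 25.4
```

```bash
python3 rib.py
```

```text
t 13.6 mx 16.8 my -0.1 z 117.2 F mx -50.8 my 1.2 z 0.1
wrist [((1.46, 3.1), 202.5), ((1.32, -21.2), 4.5)]
side []
top []
```

1.4 rad. Cross to the right pad, press and drive down in one combined stroke.

>>> apply_moves(rows=[1,0,-2.5,1.0,0,1,0,-4.5,1.8,0,1,0,-6.5,2.0,0,1,0,-8.5,3.0,0,1,0,-10.2,4.0,0,1,0,-10.4,4.7,0,1,0,-10.4,5.4,0,1,0,-10.4,6.0,0,1,0,-10.4,6.0,0])

```text
time: 14.88
ee_pos: [523.6, -16.0, 88.2]
eef_rot: [0.028, 0.753, 0.657, 0.031]
ft_force: [48.4, -14.3, 13.7]
grip_width: 1.0
grip_force: 25.2
```

```bash
python3 rib.py; python3 -c "
from h import *
a=viewer.read_camera('wrist')[:,:,::-1];cv2.imwrite('pics/w7.png',a)"
```

```text
t 14.88 mx -10.6 my 1.1 z 88.2 F mx 49.8 my -7.8 z 13.7
wrist []
side []
top []
```

View pics/w7.png

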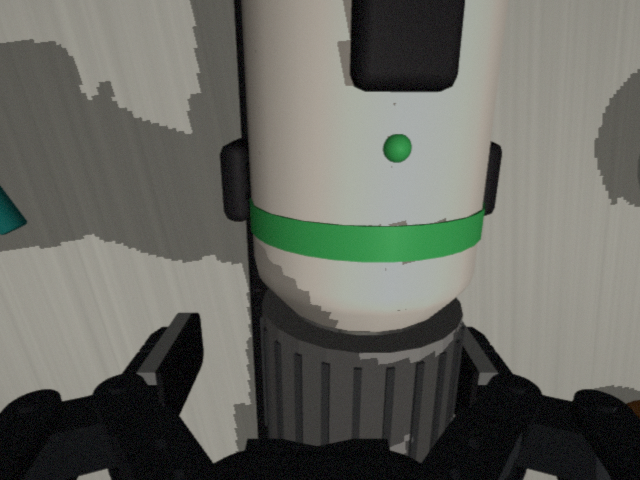

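The rib is now out of sight past +x (>1.6 rad). The right pad is in contact at about (475,360), and grip is good. Next, left up stroke.

>>> apply_moves(rows=[1,0,2.5,-2.0,0,1,0,4.5,-2.2,0,1,0,6.5,-2.2,0,1,0,8.3,-3.0,0,1,0,10,-3.8,0,1,0,10.5,-4.5,0,1,0,10.5,-5.2,0,1,0,10.5,-5.7,0])

```text
time: 16.08
ee_pos: [547.6, -20.7, 109.4]
eef_rot: [-0.03, 0.75, 0.66, -0.032]
ft_force: [-55.4, 9.9, -28.3]
grip_width: 1.002
grip_force: 25.6
```

```bash
cat > sh.py <<'E'
# print state every call and rotation of grey ribs between two wrist pics is not needed
from rib import *
s=r.read_state(); d=s["ee_pos"]-c; f=s["ft_force"]
print("t",round(s["time"],2),"mx %.1f my %.1f z %.1f"%(d@v,d@u,s["ee_pos"][2]),"F mx %.1f my %.1f z %.1f"%(f@v,f@u,f[2]),s["wrist_torque"].round(1))
E
python3 sh.py
```

```text
t 16.07 mx 13.8 my -0.4 z 109.4 F mx -56.2 my 2.5 z -28.3 [ 1.7  9.4 -0.3]
```

Force is rising (28 N at the rim). One more right-side down stroke with a bit more press.

>>> apply_moves(rows=[1,0,-2.5,0.8,0,1,0,-4.5,1.5,0,1,0,-6.6,1.7,0,1,0,-8.7,2.7,0,1,0,-10.6,3.7,0,1,0,-11.4,4.4,0,1,0,-11.4,5.1,0,1,0,-11.4,5.6,0])

```text
time: 17.08
ee_pos: [523.8, -12.3, 95.2]
eef_rot: [0.034, 0.752, 0.657, 0.039]
ft_force: [47.6, -9.4, 36.2]
grip_width: 1.0
grip_force: 26.0
```

>>> apply_moves(rows=[1,0,0,0,0,1,0,0,0,0])

```text
time: 17.32
ee_pos: [523.9, -12.2, 94.9]
eef_rot: [0.033, 0.752, 0.658, 0.039]
ft_force: [50.4, -11.5, 31.3]
grip_width: 1.0
grip_force: 27.3
```

```bash
python3 sh.py
```

```text
t 17.32 mx -10.8 my 4.9 z 94.9 F mx 51.4 my -4.8 z 31.3 [ -2.2 -11.7  -0.4]
```

Holding statically at 31 N × 31 mm ≈ 0.97 Nm. One firmer left up stroke to be sure.

>>> apply_moves(rows=[1,0,3.4,-2.0,0,1,0,5.4,-2.2,0,1,0,7.4,-2.2,0,1,0,9.4,-3.0,0,1,0,11.4,-3.8,0,1,0,12.7,-4.5,0,1,0,12.7,-5.2,0,1,0,12.7,-5.7,0,1,0,12.7,-5.7,0])

```text
time: 18.45
ee_pos: [546.5, -21.3, 104.5]
eef_rot: [-0.039, 0.749, 0.66, -0.042]
ft_force: [-69.5, 13.1, -26.3]
grip_width: 1.001
grip_force: 33.2
```

>>> apply_moves(rows=[1,0,0,-0.3,0,1,0,0,-0.3,0,1,0,0,-0.3,0])

```text
time: 18.82
ee_pos: [547.2, -21.7, 107.6]
eef_rot: [-0.039, 0.749, 0.66, -0.042]
ft_force: [-69.3, 12.4, -27.7]
grip_width: 1.0
grip_force: 32.3
```

>>> apply_moves(rows=[1,0,0,-0.5,0,1,0,0,-1.0,0,1,0,0,-1.3,0,1,0,0,-1.3,0,1,0,0,-1.3,0])

```text
time: 19.45
ee_pos: [602.0, -27.1, 146.2]
eef_rot: [0.002, 0.752, 0.659, 0.002]
ft_force: [0.8, -0.2, 0.3]
grip_width: 1.001
grip_force: 0.0
```

The pad slipped over the top and came free with no contact. Lift and recentre, then look.

>>> apply_moves(rows=[1,0,0,-4,0,1,0,0,-8,0,1,0,-4,-8,0,1,0,-7,-8,0,1,0,-7,-8,0])

```text
time: 20.08
ee_pos: [531.3, -17.8, 226.9]
eef_rot: [0.002, 0.752, 0.659, 0.002]
ft_force: [0.5, 0.3, -0.0]
grip_width: 1.001
grip_force: 0.0
```

```bash
python3 sh.py
python3 - <<'E'
from h import *
w=np.ascontiguousarray(viewer.read_camera('wrist')[:,:,::-1]); s=np.ascontiguousarray(viewer.read_camera('side')[:,:,::-1]); t=np.ascontiguousarray(viewer.read_camera('top')[:,:,::-1])
cv2.imwrite('pics/wrist8.png',w);cv2.imwrite('pics/side8.png',s);cv2.imwrite('pics/top8.png',t)
A=cv2.resize(w[180:330,240:400],(400,375),interpolation=2); B=cv2.resize(s[180:300,250:378],(400,375),interpolation=2)
C=cv2.resize(t[90:250,220:500],(394,225)); D=cv2.resize(cv2.imread('pics/top0.png')[90:250,220:500],(394,225))
cv2.imwrite('pics/m8.png',np.vstack([np.hstack([A,B]),cv2.resize(np.hstack([C,D]),(800,225))]))
E
```

```text
t 20.07 mx -2.8 my 0.3 z 226.9 F mx 0.4 my 0.3 z -0.0 [ 0.  -0.1  0.1]
```

View pics/m8.png

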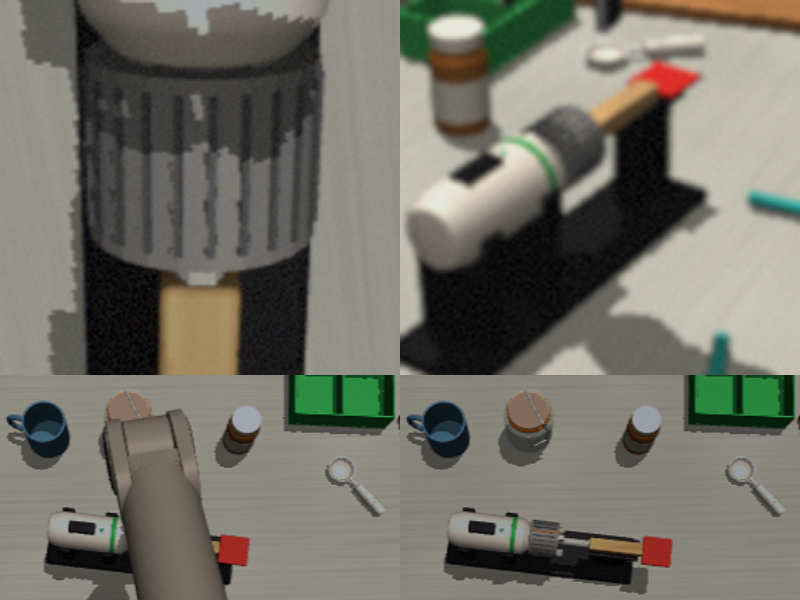

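Ribs show no orange (it is underneath), the handle is up against the jaw, and the other things are unmoved. One last firm down stroke will confirm the clamping torque.

>>> apply_moves(rows=[1,0,0.2,5,0,1,0,0.2,9,0,1,0,0.2,11.2,0,1,0,0.2,11.2,0])

```text
time: 20.72
ee_pos: [532.3, -18.2, 110.8]
eef_rot: [-0.001, 0.752, 0.659, -0.001]
ft_force: [1.3, 0.5, 0.4]
grip_width: 1.0
grip_force: 0.0
```

>>> apply_moves(rows=[1,0,-1.3,0.3,0,1,0,-2.8,1.2,0,1,0,-4.6,2.2,0,1,0,-6.2,3.2,0,1,0,-6.8,3.9,0,1,0,-6.8,4.6,0,1,0,-6.8,5,0])

```text
time: 21.6
ee_pos: [524.8, -12.1, 91.2]
eef_rot: [0.041, 0.752, 0.657, 0.047]
ft_force: [57.4, -16.1, 49.4]
grip_width: 0.999
grip_force: 31.1
```

>>> apply_moves(rows=[1,0,0,0.3,0,1,0,0,0.3,0])

```text
time: 21.85
ee_pos: [525.2, -11.6, 88.3]
eef_rot: [0.04, 0.752, 0.657, 0.048]
ft_force: [60.0, -14.7, 44.9]
grip_width: 0.999
grip_force: 33.2
```

About 1.4 Nm, clamped firmly. Release and retreat.

>>> apply_moves(rows=[1,0,4.5,-1.5,0,1,0,6.6,-4,0,1,0,6.6,-9,0,1,0,6.6,-15,0,1,0,6.6,-19,0,1,0,6.6,-19,0])

```text
time: 22.6
ee_pos: [532.9, -17.4, 254.6]
eef_rot: [0.004, 0.752, 0.659, 0.004]
ft_force: [-0.1, 0.0, 0.4]
grip_width: 1.001
grip_force: 0.0
```

```bash
python3 rib.py
python3 - <<'E'
from h import *
H,S,V=cv2.split(cv2.cvtColor(np.ascontiguousarray(viewer.read_camera('top')[:,:,::-1]),cv2.COLOR_BGR2HSV))
m=((H<8)|(H>172))&(S>150)&(V>60); m[:170]=0;m[250:]=0
R=cv2.minAreaRect(blobs(m)[0]); print("blade ctr",onz("top",R[0],120).round(1),R[1],"expected home ~",(513.5,-172))
E
```

```text
t 22.6 mx -1.2 my 1.0 z 254.6 F mx -0.1 my 0.0 z 0.4
wrist []
side []
top []
blade ctr [ 511.6 -171.   120. ] (20.36467742919922, 19.79899024963379) expected home ~ (513.5, -172)
```

The blade is at its home position and the robot is clear of everything. Handing in.

```bash
python3 -c "
from cell import order;print(order.job_done())"
```

```text
the job is handed in; nothing more can be done
None
```

The spatula's shank is home in the chuck and the jaws are clamped on it, about 1.4 N m at the last sleeve turn. The arm let go and backed off, the other things look unmoved, and I handed the job in at about 23 s. I judged the clamping by torque, because the orange rib ended up out of sight.

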